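Tuck the flap of a cartridge case under its lip

ROBOT

A 6-joint arm with a two-finger parallel gripper is mounted at the origin on the work surface. World frame = base frame: x ahead of the robot, y to its left, z up, the work surface at z = 0. Lengths are in mm, angles in rad, forces in N, time in s.
With the tool pointing down it reaches from about 350 to 875 mm from the base axis. Payload 4.2 kg.
Tool frame: the origin (TCP) lies where the fingers leave the gripper's body, on its centre line; the fingertips stand 73 mm ahead of it and the grasp point (between the pads) lies 54 mm ahead of it; z points along the fingers, y is the direction in which the jaws open and shut (so a half turn about z gives the same grasp; the last joint's range is limited). The gripper opens to 85 mm and grips with 20 to 120 N. Pads are 22 mm wide; open, the fingers measure 114 mm over their backs; the gripper's body (76 mm by 85 mm) begins 54 mm behind the grasp point. The pads swing forward as they close: fully open they stand 13 mm farther back than shut.
Start: joints at [-1.082, 0.385, 0.008, 0, -1.194, -0.259], TCP at [142.382, -608.545, 303.912] pointing down, gripper open.
Joint ranges: [-3.14, 3.14], [-1.21, 2.06], [-1.07, 1.41], [-3.16, 2.05], [-2.99, -0.16], [-3.1, 3.1]. Speed limits (rad/s): [2.79, 2.79, 3.14, 3.14, 3.14, 3.14].

INTERFACE

Orientations are given as a unit quaternion [x, y, z, w].
In Python, from bench import arm gives the robot as it stands.
- The arm moves only by the tool apply_moves, never from a script. Its argument "increments" is a list that holds one entry, the list of rows, each a list of 7 numbers: the shift along the tool's x, y, z scaled (see below), then the turn, a rotation vector about the tool's x, y, z scaled (see below), then the gripper's target within -1 to 1 (fully open at 1, half-way at 0, shut at -1). A call has 1 to 10 rows; each row is the pose to reach, as a shift and turn from the pose commanded when the call began, along the tool's axes at that moment; what a row does not reach only later rows make up. The controller multiplies each number of a shift by 100 mm and each number of a turn by 0.5 rad. A row lasts 1/10 s, in which the tool goes at most 50 mm and 8.59 degrees, less where a joint would pass 70% of its speed; a pose out of reach is approached as far as the arm can. A call with a number of a shift or a turn outside -1 to 1 is refused whole. A call with a gripper value outside its range is refused whole. The fingers move at their own pace and stop on an object; the grip force is fixed at half the most. Time passes only in rows, so rows that repeat a pose let the fingers close. It gives the time, the measured TCP pose, the force and the opening at its end, in the units of the state.
- arm.read_state(): the state, without advancing time (a new reading comes with each control period).
- arm.get_image(name): name is "side" or "top"; returns a dict with "img" (384x512x3 uint8, red, green, blue), "fx", "fy", "cx", "cy" (pixels), "pose" (4x4, takes a point from camera to world coordinates). Camera axes: x right, y up, looking along -z (the intrinsics and any distortion apply to the point x, -y, -z); pixel columns grow to the right and rows downward; lengths in mm; the calibration is good to about 2 mm. A picture is of the moment at which its call begins. There is no depth.
- arm.job_done(): hands the job in, once; it reports no verdict.
Trained networks look in a picture, given as the dict that the camera call returned (one of the last four; its "shot" number tells which), for a name from the list of things; names that differ only in an ending like _2 or _b are one class to them, and where a whole thing is asked for, a point or a joint stands for the part that bears it (a point fixed in the world has none). Each returns a list of dicts, best first, with "conf" (0 to 1); they miss things now and then, are a little off and sometimes report something else, mostly with a low value. They report only what shows in the picture. A call takes as long as a camera call.
- arm.outline_of(label, picture): "pixels" (384x512 bool, what is visible of it) and "box" ([centre column, centre row, width, height] in pixels, round what is visible of it).
- arm.mark_of(label, picture): "at" ([column, row] in pixels: a listed point, or the origin of a listed thing).
The state is a dict: "clock": time; "joints": joint angles; "joint_vel": joint speeds; "joint_efforts": joint torques, N m; "position": TCP position; "ee_rot": TCP orientation; "contact_force": force on the tool from outside, world axes, zero at the start; "wrist_torque": the same for the moment, N m; "gripper_width": finger opening in mm.
Only numpy, scipy, OpenCV 4.12 (cv2) and the standard library are available. Lean on these libraries where they do the work, as an engineer would, in place of code of your own. Each camera call takes 0.05 s, during which the arm holds its last target.

TASK

Close the open grey cartridge case by pressing and pushing: fold its hinged flap down flat over the cartridge, then push the flap forward by its thumb step until its front edge is tucked well beneath the case's retaining lip and the flap stays shut by itself. Do not pick up, tip or shove the case along, and leave everything else on the shelf where it lies.

Things in the scene. Friction and masses are not known exactly. Their poses are not given: they have to be found in the camera images.
- case: Open-topped grey plastic cartridge case loose on the white shelf, about 0.9 kg. Outside 158 mm long (its x) by 116 mm wide (its y), side walls 33.5 mm high, end wall at +x 43.5 mm high. Origin: centre of its underside. Its z is up. The flap's hinge is at its -x end, the one nearer the robot; the retaining lip is at its +x end. It slides on the shelf if pushed with more than about 5 N sideways.
- hinge (a point): Middle of the flap's hinge axis, which runs along the case's y. In the case's frame: x -72, y 0, z 35.5 mm.
- lip_edge (a point): Middle of the lower inner edge of the retaining lip, in the case's frame x 57, y 0, z 39.5 mm. The lip is a fixed 4 mm thick ledge as wide as the case (top at z 43.5 mm), running from here 22 mm on to the case's outer end; beneath it is a slot 16 mm deep (to the end wall at x 73 mm), 5.5 mm high, into which the flap's front edge goes.
- flap (a joint): Angle of the dark grey flap about its hinge, rad: 0 folded down flat over the case, 1.57 standing upright, stop at 1.9. A weak spring with some friction: it stands by itself anywhere from about 1.1 to 1.7 and, if let go when folded but not tucked, rises to about 1 again; pressing it flat takes about 2 N 80 mm from the hinge.
- panel (a joint): How far the flap's panel has been slid out along itself, away from the hinge, m: 0 drawn back (at the start), 0.020 stop. It slides in two side rails with about 3 N of friction and stays where it is left. Flat and at 0 the front edge stops 7 mm short of the lip; at 0.020 it is 13 mm beneath it. The flap must be flat before it is slid: slid more than 7 mm earlier, it comes down on top of the lip.
- flap_step (a point): Middle of the foot of the thumb step on the flap's outer face (uppermost when flat), 82 mm from the hinge at slide 0; moves with the panel. Its 7 mm high, 76 mm wide upright face looks to the hinge: pushed there the panel slides forward. Beyond it slopes down over 20 mm. From hinge to step the panel is smooth, 90 to 102 mm wide, 3 mm thick; flat, its top is at z 37 mm in the case's frame.
- flap_edge (a point): Middle of the flap's front edge (102 mm wide, 3 mm thick), at mid-thickness, 122 mm from the hinge axis along the flap at slide 0, moving with the panel. With the flap tucked to the stop it lies at x 70 mm, z 35.5 to 38 mm in the case's frame.
- cartridge_in: Blue cartridge 66 x 58 x 9 mm lying flat inside the case, on its 4 mm floor. Origin: centre of its underside.
- cartridge_out: The same kind of blue cartridge, 66 x 58 x 9 mm, lying loose on the shelf at one side of the case. Origin: centre of its underside.
- console: Black handheld console lying flat, 165 x 74 x 14 mm (20 mm at its stick), at the other side of the case. Origin: centre of its underside.
- stick_cap: Green hard silicone thumbstick cap, 20 mm across, 10 mm high, on the shelf beyond the lip end. Origin: centre of its underside.
- cup: Terracotta cup, 72 mm across, 85 mm high, beyond one corner of the lip end. Origin: centre of its underside.
- bud_case: Small white rounded plastic case 55 x 62 x 26 mm, beyond the other corner of the lip end. Origin: centre of its underside.

How it is judged (in metres and radians):
On the way, in this order (a step that is already met when the one before it is completed fails the run):
1. the flap is folded down flat with its panel still drawn back (value of joint flap below 0.045 rad and value of joint panel below 0.009 m), for 0.02 s.
2. the flap's front edge is slid beneath the lip (x of flap_edge in the frame of case above 0.065 m and z of flap_edge in the frame of case below 0.0395 m), for 0.2 s.
At the end, for the whole second after the job is handed in: The flap lies flat (within 0.045 rad) with its front edge at least 8 mm beneath the lip and below the lip's underside, and stays so by itself; the case lies level on the shelf, at rest, within 40 mm of where it was, the cartridge flat inside (all of step 2 and value of joint flap below 0.045 rad and value of joint panel above 0.014 m and velocity of joint flap below 0.05 rad/s and linear speed of case below 0.01 m/s and angle between case's own z axis and vertical below 0.05 rad and height (world z) of case below 0.004 m and distance of case from where it was at the start of the episode below 0.04 m and z of cartridge_in in the frame of case below 0.012 m); the robot touches nothing.
It fails at once if the case is lifted or tipped (height (world z) of case above 0.01 m or angle between case's own z axis and vertical above 0.12 rad).
It fails at once if the case is shoved more than 40 mm along (distance of case from where it was at the start of the episode above 0.04 m).
It fails at once if the cartridge is taken out of the case (z of cartridge_in in the frame of case above 0.03 m).
It fails at once if the loose cartridge, console, thumbstick cap, cup or small white case is moved or lifted (distance of any of cartridge_out, console, stick_cap, cup, bud_case from where it was at the start of the episode above 0.02 m).
It also fails if it takes over 40 s, if anything falls off the work surface, if the arm or the gripper's body presses on something with over 40 N, if the wrist force passes 120 N, or if a joint passes its speed limit or range.

## Working session

There is one attempt and no reset: what is moved stays moved. The work goes in short steps, Python scripts to look and compute and a tool call to move; the robot and the scene stay as the last step left them, time stands still between calls to the robot, and variables do not carry over. Pictures are saved under pics/ and viewed, and the job is handed in when it is done.

Besides the shell and the picture viewer there is one more tool, called after "Call:" by a JSON object that holds its "method" and its "body". apply_moves: Moves the arm, as the interface text tells. Shifts and turns lie within -1 to 1; 1 stands for 100 mm of shift or 0.5 rad of turn. Its arguments: {"type":"object","properties":{"increments":{"type":"array"}},"required":["increments"]}

```bash
ls; mkdir -p pics; cat > h.py <<'E'
import numpy as np, cv2
from bench import arm
def save(p,n): cv2.imwrite(f'pics/{n}.png',p['img'][:,:,::-1])
def ray(p,px):
    d=np.array([(px[0]-p['cx'])/p['fx'],-(px[1]-p['cy'])/p['fy'],-1.0])
    P=np.array(p['pose']);return P[:3,3],P[:3,:3]@d
def on_z(p,px,z):
    o,d=ray(p,px);return o+d*(z-o[2])/d[2]
def tri(p,a,q,b):
    o1,d1=ray(p,a);o2,d2=ray(q,b)
    A=np.stack([d1,-d2],1);s=np.linalg.lstsq(A,o2-o1,rcond=None)[0]
    x,y=o1+d1*s[0],o2+d2*s[1];return (x+y)/2,np.linalg.norm(x-y)
def proj(p,X):
    P=np.array(p['pose']);c=P[:3,:3].T@(np.array(X)-P[:3,3])
    return np.array([p['cx']+p['fx']*c[0]/-c[2],p['cy']-p['fy']*c[1]/-c[2]])
E
python3 - <<'E'
from h import *
t=arm.get_image('top');s=arm.get_image('side')
save(t,'t0');save(s,'s0')
print([k for k in t]); print(t['pose'],t['fx'],s['pose'],s['fx'])
for n in ['case','hinge','lip_edge','flap_step','flap_edge','cartridge_in','cartridge_out','console','stick_cap','cup','bud_case']:
    for nm,p in(('t',t),('s',s)):
        r=arm.mark_of(n,p); print(n,nm,[(np.round(x['at'],1),round(x['conf'],2)) for x in r[:2]])
print(arm.read_state())
E
```

```text
pics
['img', 'fx', 'fy', 'cx', 'cy', 'pose', 'shot']
[[-2.03976526e-02  9.88186532e-01 -1.51892441e-01  5.32864028e+02]
 [-9.99567087e-01 -2.33782881e-02 -1.78632144e-02  5.12263798e+01]
 [-2.12031732e-02  1.51462318e-01  9.88235595e-01  8.22414714e+02]
 [ 0.00000000e+00  0.00000000e+00  0.00000000e+00  1.00000000e+00]] 399.40200600945985 [[ 9.87472085e-01  1.07178187e-01 -1.15808972e-01  5.33858388e+02]
 [-1.56962295e-01  5.91940213e-01 -7.90550202e-01 -5.85018241e+02]
 [-1.61777494e-02  7.98823898e-01  6.01347371e-01  5.67550358e+02]
 [ 0.00000000e+00  0.00000000e+00  0.00000000e+00  1.00000000e+00]] 429.2450731737296
case t [(array([358.2, 231.6]), 0.95)]
case s [(array([239.1, 298.4]), 0.64)]
hinge t [(array([364. , 270.3]), 0.65), (array([357.2, 229.7]), 0.29)]
hinge s [(array([193.2, 286.4]), 0.66)]
lip_edge t [(array([372.1, 202.3]), 0.6), (array([287.7, 247.3]), 0.6)]
lip_edge s [(array([275.6, 284.1]), 0.76)]
flap_step t [(array([374.6, 260. ]), 0.9)]
flap_step s [(array([199.2, 252.1]), 0.8), (array([206.1, 228.2]), 0.72)]
flap_edge t [(array([380.9, 255.1]), 0.8), (array([
[... 596 characters left out ...]
clock': 1.2, 'joints': array([-1.08242688e+00,  3.84707733e-01,  7.90359179e-03,  1.58609010e-05,
       -1.19399211e+00, -2.58607793e-01]), 'joint_vel': array([ 0.00051082, -0.00031638, -0.00054773,  0.00075374,  0.00051995,
        0.00085061]), 'joint_efforts': array([ 1.19647592e-05, -3.92098653e+01,  1.88618338e+01,  4.19061720e+00,
       -4.21625773e-04, -2.89374945e-06]), 'position': array([ 142.36507261, -608.55488384,  303.91116935]), 'ee_rot': array([-1.14631202e-01,  9.93408117e-01, -2.72668113e-06, -6.85156541e-06]), 'contact_force': array([-0.52107246, -0.62549782, -0.05746185]), 'wrist_torque': array([ 0.02496207, -0.03037359,  0.00149075]), 'gripper_width': 85.49940822504871}
```

View pics/t0.png

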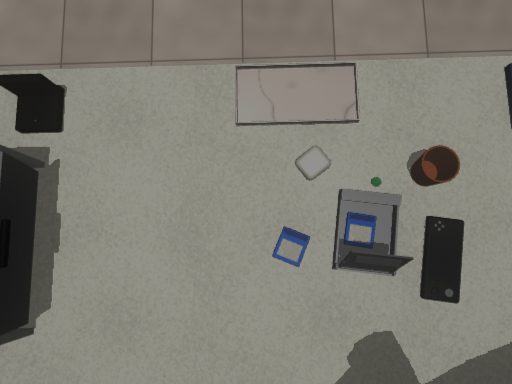

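View pics/s0.png

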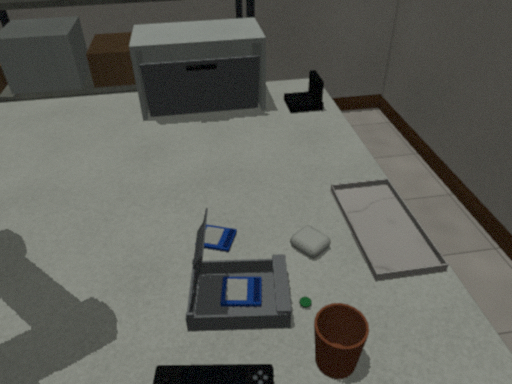

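```bash
cat > a.py <<'E'
from h import *
E
python3 - <<'E'
from h import *
t=arm.get_image('top');s=arm.get_image('side')
import pickle
pickle.dump((t,s),open('ts0.pkl','wb'))
f=lambda a,b,n:print(n,*[np.round(v,1) for v in tri(t,a,s,b)])
f((358.2,231.6),(239.1,298.4),'case')
f((364,270.3),(193.2,286.4),'hinge')
f((372.1,202.3),(275.6,284.1),'lip')
f((374.6,260),(199.2,252.1),'step')
f((380.9,255.1),(203.1,228.5),'edge')
for n in ['case','flap']:
  for nm,p in(('t',t),('s',s)):
    r=arm.outline_of(n,p)
    print(n,nm,[(np.round(x['box']),round(x['conf'],2)) for x in r[:2]])
    if r: 
        im=p['img'].copy(); im[r[0]['pixels']]=im[r[0]['pixels']]//2+np.array([120,0,0],np.uint8); cv2.imwrite(f'pics/o_{n}_{nm}.png',im[:,:,::-1])
def crop(p,n,c0,r0,w,h,k=5): cv2.imwrite(f'pics/{n}.png',cv2.resize(p['img'][r0:r0+h,c0:c0+w,::-1],None,fx=k,fy=k,interpolation=cv2.INTER_CUBIC))
crop(t,'tc',300,160,160,120); crop(s,'sc',160,210,160,120)
E
```

```text
case [ 573.1 -121.3   -7. ] 1.6
hinge [ 498.9 -119.5   35.5] 3.0
lip [ 628.9 -141.7   40.8] 1.4
step [ 517.5 -122.3  112.1] 1.2
edge [ 526.7 -122.   157.3] 0.0
case t [(array([374., 233.,  80.,  86.]), 0.94), (array([291., 246.,  37.,  40.]), 0.6)]
case s [(array([239., 273., 108., 117.]), 0.86)]
flap t [(array([379., 260.,  72.,  23.]), 0.69)]
flap s [(array([199., 266.,  18.,  87.]), 0.6), (array([200., 251.,  12.,  80.]), 0.18)]
```

View pics/tc.png

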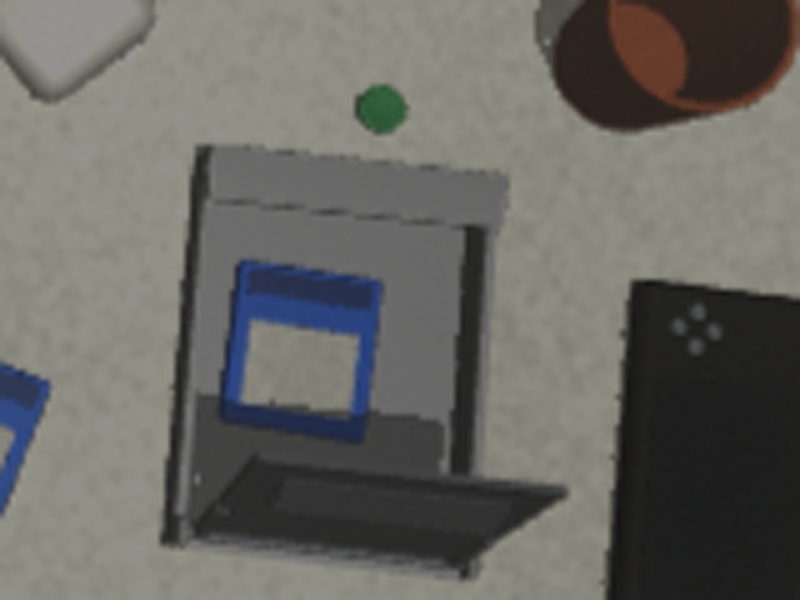

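View pics/sc.png

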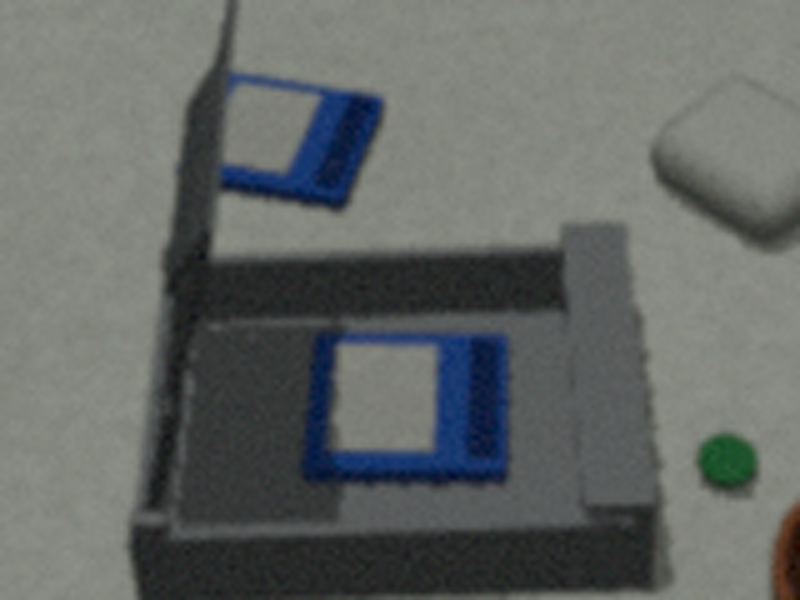

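```bash
python3 - <<'E'
from h import *
import pickle
from scipy.optimize import least_squares
t,s=pickle.load(open('ts0.pkl','rb'))
T=[((79,58,43.5),(341.6,189.4)),((79,-58,43.5),(401.6,195)),((57,-58,43.5),(400.4,205.2)),((57,58,43.5),(341.6,200.2)),((-79,58,33.5),(333,269)),((-79,-58,33.5),(394.4,275.4))]
S=[((79,58,43.5),(285,255)),((79,-58,43.5),(291,310.6)),((57,-58,43.5),(277,310)),((57,58,43.5),(272.4,255.6)),((-79,-58,33.5),(187.4,314.4))]
def w(v,c):
    x,y,a=v[:3];return np.array([x+np.cos(a)*c[0]-np.sin(a)*c[1],y+np.sin(a)*c[0]+np.cos(a)*c[1],c[2]])
def res(v,full=True):
    r=[proj(t,w(v,c))-p for c,p in T]+[proj(s,w(v,c))-p for c,p in S]
    return np.concatenate(r)
for nm,f in (('both',res),('top',lambda v:res(v)[:12]),('side',lambda v:res(v)[12:])):
    r=least_squares(f,[570,-125,-.1]);print(nm,np.round(r.x,3),np.round(r.fun,1).tolist())
    v=r.x
v=least_squares(res,[570,-125,-.1]).x
for n,c in(('hinge',(-72,0,35.5)),('lip',(57,0,39.5))): print(n,w(v,c))
# flap angle: edge point
for n,dist,ut,us in(('step',82,(374.6,260),(199.2,252.1)),('edge',122,(380.9,255.1),(203.1,228.5))):
  for th in(1.2,1.3,1.4,1.5,1.6):
    X=w(v,(-72+dist*np.cos(th),0,35.5+dist*np.sin(th)));print(n,th,proj(t,X)-ut,proj(s,X)-us)
for n,b in (('console',(442,258)),('cartridge_out',(289.7,247.2)),('cup',(437,170)),('cap',(376.5,181)),('bud',(313,162))): print(n,on_z(t,b,10))
E
```

```text
both [ 5.71930e+02 -1.29258e+02 -1.40000e-01] [-0.1, -1.7, -0.9, -0.6, -0.4, 0.3, -1.1, -1.5, 0.2, -0.4, -1.0, 0.5, 0.4, -0.8, 0.3, 0.1, -0.6, 1.1, -0.0, -1.1, -2.3, 3.2]
top [ 5.70812e+02 -1.30374e+02 -1.33000e-01] [0.2, -1.0, -0.5, -0.2, 0.0, 0.7, -0.7, -0.8, 1.1, 0.4, -0.1, 0.9]
side [ 5.73130e+02 -1.27531e+02 -1.52000e-01] [1.3, -1.2, 0.4, -0.4, -0.5, 0.5, 0.9, -1.6, -2.0, 1.6]
hinge [ 500.63092169 -119.2371889    35.5       ]
lip [ 628.3755338  -137.19029659   39.5       ]
step 1.2 [ 0.17651774 -6.93477125] [ 8.90303083 -0.48353677]
step 1.3 [ 0.19146112 -2.44611337] [ 3.51855135 -1.59751288]
step 1.4 [0.08397631 2.20846141] [-1.98965924 -2.33175621]
step 1.5 [-0.14606995  6.96888911] [-7.55464249 -2.67525821]
step 1.6 [-0.49674106 11.77208428] [-13.10809328  -2.62262975]
edge 1.2 [  0.10489603 -10.81673712] [12.99848784  4.35096757]
edge 1.3 [ 0.18050695 -3.84171267] [4.7163999  2.55879189]
edge 1.4 [0.05361975 3.44288094] [-3.78183113  1.37135813]
edge 1.5 [-0.27791704 10.93180764] [-12.38305849   0.80963701]
edge 1.6 [-0.81203321 18.51225586] [-20.971054     0.88412876]
console [ 517.2403601  -280.80238895   10.        ]
cartridge_out [544.79377465  21.18525745  10.        ]
cup [ 695.79864524 -286.04807825   10.        ]
cap [ 675.8383858  -160.91692499   10.        ]
bud [719.07423132 -32.28397003  10.        ]
```

Call:
{"method": "apply_moves", "body": {"increments": [[[-0.33,0.33,0,0,0,0.25,-1],[-0.67,0.67,0,0,0,0.5,-1],[-1,1,0,0,0,0.74,-1],[-1,1,0,0,0,0.74,-1]]]}}

```text
clock: 1.9
position: [218.7, -484.9, 304.5]
ee_rot: [0.069, 0.998, 0.0, 0.0]
contact_force: [-0.3, -0.9, 0.6]
gripper_width: 28.2
```

```bash
cat > st.py <<'E'
from h import *
from scipy.spatial.transform import Rotation as R
C=np.array([571.9,-129.3]);a=-0.14
def st():
    s=arm.read_state();M=R.from_quat(s['ee_rot']).as_matrix()
    p=np.array(s['position']);d=p[:2]-C
    xc=np.array([np.cos(a),np.sin(a)]);yc=np.array([-xc[1],xc[0]])
    tip=p+73*M[:,2];d2=tip[:2]-C
    print('t',round(s['clock'],2),'tip case',np.round([d2@xc,d2@yc,tip[2]],1),'pos',np.round(p,1),'F case',np.round([s['contact_force'][:2]@xc,s['contact_force'][:2]@yc,s['contact_force'][2]],2),'w',round(s['gripper_width'],1))
    print('toolx',np.round(M[:,0],3),'toolz',np.round(M[:,2],3),'toolx want',np.round(-xc,3))
if __name__=='__main__': st()
E
python3 st.py
```

```text
t 1.9 tip case [-300.1 -401.4  231.5] pos [ 218.7 -484.9  304.5] F case [-0.15 -0.95  0.56] w 28.2
toolx [-0.991  0.137 -0.001] toolz [ 0.001  0.    -1.   ] toolx want [-0.99  0.14]
```

Call:
{"method": "apply_moves", "body": {"increments": [[[-0.2,0.4,0,0,0,0,-1],[-0.4,0.8,0,0,0,0,-1],[-0.5,1,0,0,0,0,-1]]]}}

```text
clock: 2.2
position: [281.3, -394.8, 304.2]
ee_rot: [0.069, 0.998, -0.0, 0.0]
contact_force: [0.0, -0.2, 0.2]
gripper_width: -0.3
```

Call:
{"method": "apply_moves", "body": {"increments": [[[-0.2,0.4,0,0,0,0,-1],[-0.4,0.8,0,0,0,0,-1],[-0.5,1,0,0,0,0,-1]]]}}

```text
clock: 2.5
position: [345.1, -302.7, 304.3]
ee_rot: [0.069, 0.998, -0.0, 0.001]
contact_force: [0.0, -0.4, -0.9]
gripper_width: -0.1
```

Call:
{"method": "apply_moves", "body": {"increments": [[[-0.2,0.4,0,0,0,0,-1],[-0.4,0.8,0,0,0,0,-1],[-0.5,1,0,0,0,0,-1]]]}}

```text
clock: 2.8
position: [409.0, -210.6, 304.3]
ee_rot: [0.069, 0.998, -0.0, 0.001]
contact_force: [0.5, -0.2, -0.0]
gripper_width: -0.2
```

Call:
{"method": "apply_moves", "body": {"increments": [[[-0.2,0.4,0,0,0,0,-1],[-0.4,0.8,0,0,0,0,-1],[-0.5,1,0,0,0,0,-1],[-0.5,1,0,0,0,0,-1],[-0.5,1,0,0,0,0,-1]]]}}

```text
clock: 3.3
position: [471.0, -120.3, 303.8]
ee_rot: [0.07, 0.998, -0.0, -0.0]
contact_force: [-0.8, 0.0, -0.5]
gripper_width: -0.0
```

```bash
python3 - <<'E'
from st import *
st()
t=arm.get_image('top');s=arm.get_image('side');save(t,'t1');
k=s['img'][150:330,100:340,::-1];cv2.imwrite('pics/s1.png',cv2.resize(k,None,fx=3,fy=3))
E
```

```text
t 3.3 tip case [-101.2   -5.2  230.8] pos [ 471.  -120.3  303.8] F case [-0.76 -0.07 -0.45] w -0.0
toolx [-0.99   0.139  0.001] toolz [-0.001 -0.    -1.   ] toolx want [-0.99  0.14]
```

View pics/s1.png

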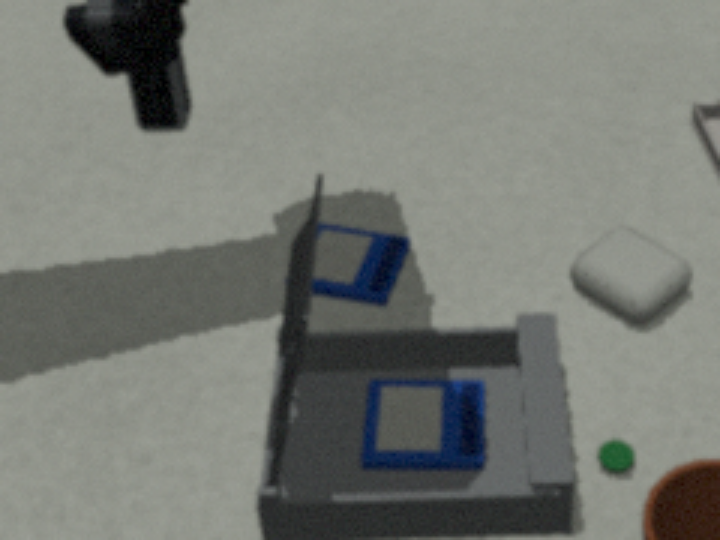

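```bash
python3 - <<'E'
from st import *
s=arm.get_image('side');t=arm.get_image('top')
p=np.array(arm.read_state()['position'])
xc=np.array([np.cos(a),np.sin(a),0]);yc=np.array([-xc[1],xc[0],0])
for L in(60,73):
  for dx,dy in((11,-14),(-11,-14),(11,14)):
    X=p+xc*dx+yc*dy-[0,0,L];print(L,dx,dy,((proj(s,X)-[100,150])*3).round(0))
E
```

```text
60 11 -14 [181. 118.]
60 -11 -14 [129. 120.]
60 11 14 [191.  80.]
73 11 -14 [185. 143.]
73 -11 -14 [134. 144.]
73 11 14 [195. 104.]
```

Call:
{"method": "apply_moves", "body": {"increments": [[[0,0.05,0.4,0,0,0,-1],[0,0.05,0.8,0,0,0,-1],[0,0.05,1,0,0,0,-1]]]}}

```text
clock: 3.8
position: [469.5, -116.1, 201.2]
ee_rot: [0.071, 0.997, 0.0, -0.002]
contact_force: [0.4, -0.1, 0.2]
gripper_width: -0.1
```

Call:
{"method": "apply_moves", "body": {"increments": [[[-0.05,0,0.15,0,0,0,-1],[-0.1,0,0.3,0,0,0,-1],[-0.1,0,0.3,0,0,0,-1],[-0.1,0,0.3,0,0,0,-1]]]}}

```text
clock: 4.2
position: [481.3, -117.3, 174.2]
ee_rot: [0.07, 0.998, -0.0, -0.0]
contact_force: [0.5, 0.1, -0.1]
gripper_width: -0.1
```

```bash
python3 - <<'E'
from st import *
st()
t=arm.get_image('top');s=arm.get_image('side');save(t,'t2');
k=s['img'][150:330,100:340,::-1];cv2.imwrite('pics/s2.png',cv2.resize(k,None,fx=3,fy=3))
E
```

```text
t 4.2 tip case [-91.4  -0.8 101.2] pos [ 481.3 -117.3  174.2] F case [ 0.49  0.14 -0.14] w -0.1
toolx [-0.99   0.141  0.   ] toolz [-0. -0. -1.] toolx want [-0.99  0.14]
```

View pics/s2.png

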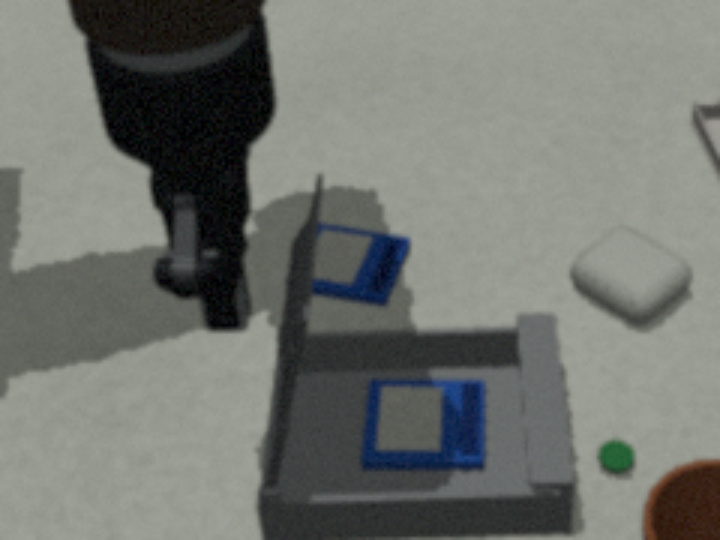

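Call:
{"method": "apply_moves", "body": {"increments": [[[-0.15,0,0.02,0,0,0,-1],[-0.22,0,0.03,0,0,0,-1],[-0.27,0,0.04,0,0,0,-1],[-0.31,0,0.05,0,0,0,-1],[-0.37,0,0.075,0,0,0,-1],[-0.42,0,0.1,0,0,0,-1],[-0.47,0,0.14,0,0,0,-1],[-0.53,0,0.18,0,0,0,-1]]]}}

```text
clock: 5.1
position: [534.2, -124.1, 155.5]
ee_rot: [0.07, 0.998, 0.0, -0.0]
contact_force: [-1.5, -0.0, 0.4]
gripper_width: -0.2
```

```bash
python3 - <<'E'
from st import *
st()
t=arm.get_image('top');s=arm.get_image('side');save(t,'t3');
k=s['img'][150:330,100:340,::-1];cv2.imwrite('pics/s3.png',cv2.resize(k,None,fx=3,fy=3))
E
```

```text
t 5.1 tip case [-38.1  -0.1  82.5] pos [ 534.2 -124.1  155.5] F case [-1.44 -0.23  0.37] w -0.2
toolx [-0.99   0.14   0.001] toolz [-0.001  0.    -1.   ] toolx want [-0.99  0.14]
```

View pics/s3.png

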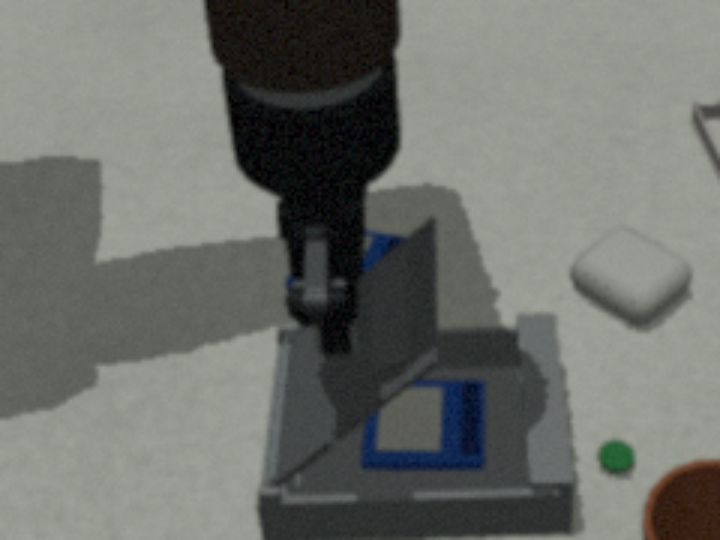

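Call:
{"method": "apply_moves", "body": {"increments": [[[-0.045,0,0.045,0,0,0,-1],[-0.085,0,0.095,0,0,0,-1],[-0.12,0,0.15,0,0,0,-1],[-0.15,0,0.21,0,0,0,-1],[-0.175,0,0.27,0,0,0,-1],[-0.19,0,0.335,0,0,0,-1],[-0.195,0,0.38,0,0,0,-1],[-0.2,0,0.42,0,0,0,-1],[-0.2,0,0.44,0,0,0,-1],[-0.2,0,0.45,0,0,0,-1]]]}}

```text
clock: 6.2
position: [554.5, -126.9, 111.1]
ee_rot: [0.07, 0.998, -0.0, 0.001]
contact_force: [1.4, 0.1, 1.6]
gripper_width: -0.1
```

```bash
python3 - <<'E'
from st import *
st()
t=arm.get_image('top');s=arm.get_image('side');save(t,'t4');
k=s['img'][150:330,100:340,::-1];cv2.imwrite('pics/s4.png',cv2.resize(k,None,fx=3,fy=3))
E
```

```text
t 6.2 tip case [-17.4  -0.1  38.1] pos [ 554.5 -126.9  111.1] F case [1.33 0.31 1.59] w -0.1
toolx [-0.99   0.139 -0.002] toolz [ 0.002 -0.    -1.   ] toolx want [-0.99  0.14]
```

View pics/s4.png

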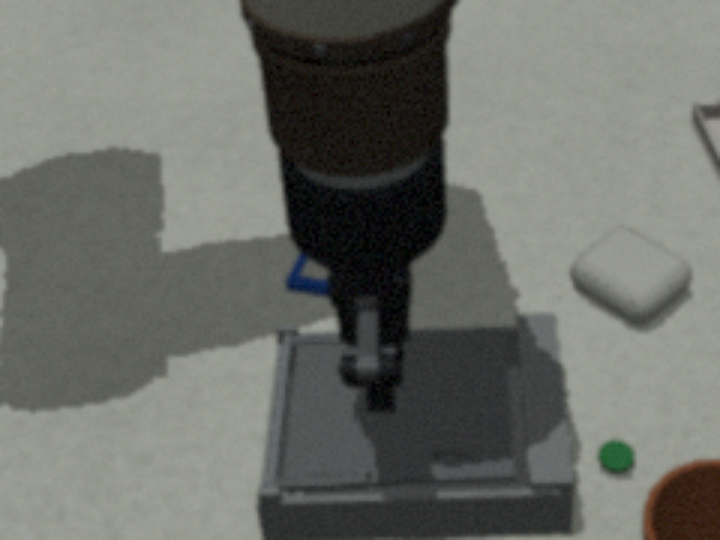

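Call:
{"method": "apply_moves", "body": {"increments": [[[0,0,0.005,0,0,0,-1],[0,0,0.01,0,0,0,-1],[0,0,0.015,0,0,0,-1],[0,0,0.015,0,0,0,-1]]]}}

```text
clock: 6.7
position: [554.0, -126.9, 109.6]
ee_rot: [0.07, 0.998, -0.0, 0.0]
contact_force: [1.5, -0.3, 3.2]
gripper_width: 0.1
```

```bash
python3 st.py
```

```text
t 6.7 tip case [-18.   -0.1  36.6] pos [ 554.  -126.9  109.6] F case [ 1.56 -0.03  3.25] w 0.1
toolx [-0.99   0.14  -0.001] toolz [ 0.001 -0.    -1.   ] toolx want [-0.99  0.14]
```

Call:
{"method": "apply_moves", "body": {"increments": [[[0,0,0.01,0,0,0,-1],[0,0,0.015,0,0,0,-1],[0,0,0.015,0,0,0,-1],[0,0,0.015,0,0,0,-1]]]}}

```text
clock: 7.1
position: [554.1, -126.9, 109.1]
ee_rot: [0.07, 0.998, -0.0, 0.0]
contact_force: [-0.2, 1.0, 8.8]
gripper_width: 0.1
```

```bash
python3 - <<'E'
from st import *
st()
s=arm.get_image('side')
k=s['img'][250:330,170:310,::-1];cv2.imwrite('pics/s5.png',cv2.resize(k,None,fx=5,fy=5,interpolation=cv2.INTER_CUBIC))
st()
E
```

```text
t 7.1 tip case [-17.9  -0.2  36.1] pos [ 554.1 -126.9  109.1] F case [-0.34  0.97  8.83] w 0.1
toolx [-0.99   0.139 -0.001] toolz [ 0.001 -0.    -1.   ] toolx want [-0.99  0.14]
t 7.15 tip case [-17.9  -0.2  36.2] pos [ 554.1 -127.   109.2] F case [-0.89  1.54  8.28] w -0.3
toolx [-0.99   0.139 -0.001] toolz [ 0.001 -0.    -1.   ] toolx want [-0.99  0.14]
```

View pics/s5.png

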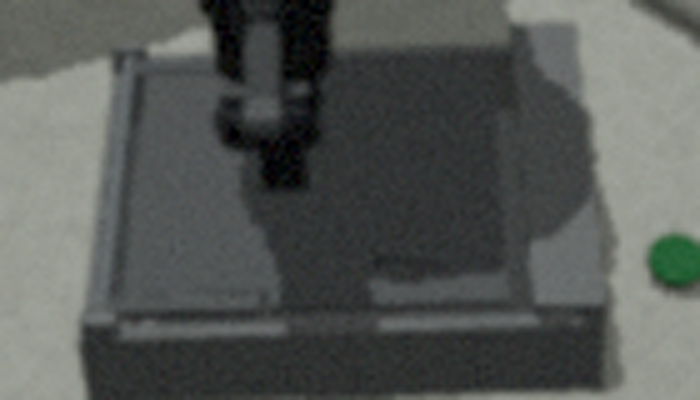

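Call:
{"method": "apply_moves", "body": {"increments": [[[-0.02,0,-0.003,0,0,0,-1],[-0.05,0,-0.003,0,0,0,-1],[-0.08,0,-0.003,0,0,0,-1],[-0.11,0,-0.003,0,0,0,-1],[-0.14,0,-0.003,0,0,0,-1],[-0.14,0,-0.003,0,0,0,-1]]]}}

```text
clock: 7.75
position: [567.0, -128.7, 109.0]
ee_rot: [0.07, 0.998, -0.0, -0.001]
contact_force: [-2.0, 2.8, 9.1]
gripper_width: 0.3
```

```bash
python3 st.py
```

```text
t 7.75 tip case [-5.1 -0.2 36. ] pos [ 567.  -128.7  109. ] F case [-2.39  2.46  9.08] w 0.3
toolx [-0.99   0.14   0.002] toolz [-0.002  0.    -1.   ] toolx want [-0.99  0.14]
```

Call:
{"method": "apply_moves", "body": {"increments": [[[-0.03,0,-0.004,0,0,0,-1],[-0.06,0,-0.004,0,0,0,-1],[-0.09,0,-0.004,0,0,0,-1],[-0.12,0,-0.004,0,0,0,-1],[-0.15,0,-0.004,0,0,0,-1],[-0.15,0,-0.004,0,0,0,-1]]]}}

```text
clock: 8.35
position: [578.5, -130.9, 108.5]
ee_rot: [0.07, 0.998, -0.0, -0.005]
contact_force: [-7.3, 2.5, 11.1]
gripper_width: -0.1
```

```bash
python3 - <<'E'
from st import *
st()
s=arm.get_image('side')
k=s['img'][250:330,170:310,::-1];cv2.imwrite('pics/s6.png',cv2.resize(k,None,fx=5,fy=5,interpolation=cv2.INTER_CUBIC))
E
```

```text
t 8.35 tip case [ 6.  -0.8 35.5] pos [ 578.5 -130.9  108.5] F case [-7.57  1.44 11.1 ] w -0.1
toolx [-0.99   0.141  0.011] toolz [-0.011  0.    -1.   ] toolx want [-0.99  0.14]
```

View pics/s6.png

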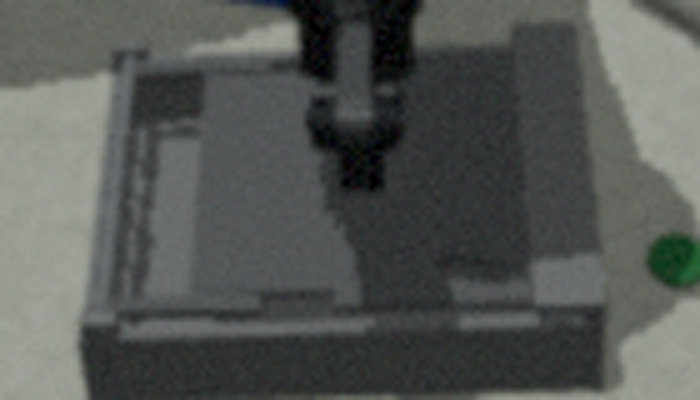

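```bash
python3 - <<'E'
from st import *
s=arm.get_image('side');t=arm.get_image('top')
for n in('flap_step','flap_edge','lip_edge','hinge','case'):
  for q,p in(('s',s),('t',t)):
    print(n,q,[(np.round(x['at'],1),round(x['conf'],2)) for x in arm.mark_of(n,p)[:2]])
def w(c):
    x,y=C;return np.array([x+np.cos(a)*c[0]-np.sin(a)*c[1],y+np.sin(a)*c[0]+np.cos(a)*c[1],c[2]])
for sl in(0,10,20):
  print(sl,'step',proj(s,w((10+sl,0,37))),proj(t,w((10+sl,0,37))),'stepR',proj(s,w((10+sl,-38,44))),proj(t,w((10+sl,-38,44))))
k=t['img'][180:290,320:420,::-1];cv2.imwrite('pics/t6.png',cv2.resize(k,None,fx=5,fy=5,interpolation=cv2.INTER_CUBIC))
st()
E
```

```text
flap_step s [(array([254.4, 283.3]), 0.86)]
flap_step t []
flap_edge s [(array([282.1, 285.9]), 0.94)]
flap_edge t []
lip_edge s [(array([273.7, 282.5]), 0.69)]
lip_edge t []
hinge s [(array([190.1, 288.2]), 0.59)]
hinge t [(array([364.8, 268.9]), 0.71)]
case s [(array([238.2, 296.1]), 0.64)]
case t []
0 step [244.72745171 284.37616103] [367.43370684 226.2447582 ] stepR [244.58125322 300.78794681] [387.97200982 228.32146705]
10 step [251.00356355 284.22247255] [367.8518363  221.16508513] stepR [251.1915655  300.62497257] [388.35540022 223.18268574]
20 step [257.27887509 284.06880368] [368.26838664 216.10459595] stepR [257.80098999 300.46202021] [388.73732702 218.0635218 ]
t 9.0 tip case [ 6.  -0.8 35.5] pos [ 578.5 -130.9  108.5] F case [-8.51  1.03 11.  ] w -0.1
toolx [-0.99   0.141  0.01 ] toolz [-0.011  0.    -1.   ] toolx want [-0.99  0.14]
```

View pics/t6.png

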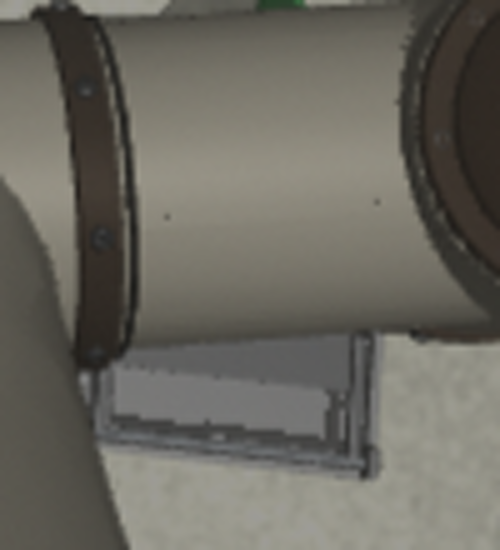

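Call:
{"method": "apply_moves", "body": {"increments": [[[0,0,-0.006,0,0,0,-1],[0,0,-0.01,0,0,0,-1],[-0.01,0,-0.01,0,0,0,-1],[-0.01,0,-0.01,0,0,0,-1]]]}}

```text
clock: 9.4
position: [580.2, -131.2, 109.0]
ee_rot: [0.07, 0.998, -0.0, -0.004]
contact_force: [-5.2, 0.5, 7.0]
gripper_width: -0.1
```

```bash
python3 st.py
```

```text
t 9.4 tip case [ 7.8 -0.7 36. ] pos [ 580.2 -131.2  109. ] F case [-5.2  -0.27  7.05] w -0.1
toolx [-0.99   0.141  0.009] toolz [-0.009  0.    -1.   ] toolx want [-0.99  0.14]
```

```bash
python3 - <<'E'
from st import *
s=arm.get_image('side')
for n in('flap_step','flap_edge','lip_edge'):
    print(n,[(np.round(x['at'],1),round(x['conf'],2)) for x in arm.mark_of(n,s)[:2]])
k=s['img'][250:330,170:310,::-1];cv2.imwrite('pics/s7.png',cv2.resize(k,None,fx=5.7,fy=5.7,interpolation=cv2.INTER_CUBIC))
st()
E
```

```text
flap_step [(array([260.4, 285.7]), 0.93), (array([333.4, 359.9]), 0.41)]
flap_edge [(array([283.4, 282.2]), 0.81)]
lip_edge [(array([274.7, 283.1]), 0.78)]
t 9.6 tip case [ 7.9 -0.8 36. ] pos [ 580.2 -131.2  109. ] F case [-5.06  0.5   6.8 ] w 0.2
toolx [-0.99   0.141  0.009] toolz [-0.009  0.    -1.   ] toolx want [-0.99  0.14]
```

View pics/s7.png

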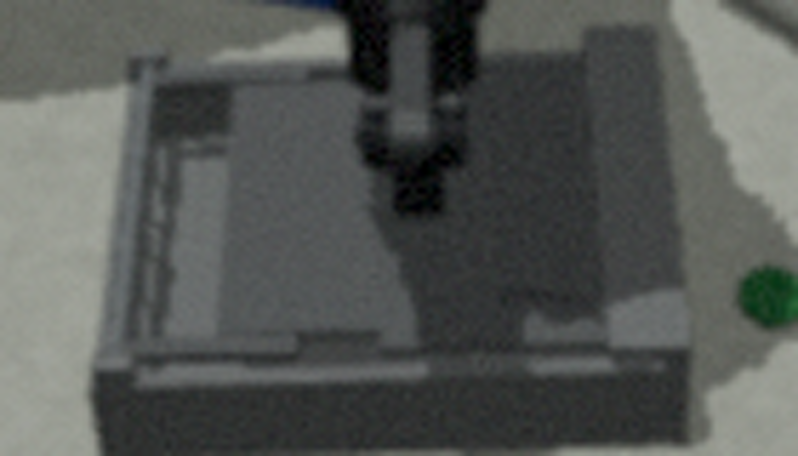

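Call:
{"method": "apply_moves", "body": {"increments": [[[-0.01,0,-0.004,0,0,0,-1],[-0.02,0,-0.004,0,0,0,-1],[-0.03,0,-0.004,0,0,0,-1],[-0.03,0,-0.004,0,0,0,-1]]]}}

```text
clock: 10.0
position: [586.2, -131.6, 109.6]
ee_rot: [0.07, 0.998, -0.0, -0.001]
contact_force: [-1.3, -0.1, 1.4]
gripper_width: -0.0
```

```bash
python3 - <<'E'
from st import *
st()
s=arm.get_image('side')
for n in('flap_step','flap_edge','lip_edge'):
    print(n,[(np.round(x['at'],1),round(x['conf'],2)) for x in arm.mark_of(n,s)[:2]])
k=s['img'][250:330,170:310,::-1];cv2.imwrite('pics/s8.png',cv2.resize(k,None,fx=5.7,fy=5.7,interpolation=cv2.INTER_CUBIC))
st()
E
```

```text
t 10.0 tip case [14.4 -0.3 36.6] pos [ 586.2 -131.6  109.6] F case [-1.3  -0.29  1.42] w -0.0
toolx [-0.99   0.14   0.001] toolz [-0.001  0.    -1.   ] toolx want [-0.99  0.14]
flap_step [(array([255.9, 284.3]), 0.63)]
flap_edge [(array([284.3, 280.1]), 0.66), (array([312.9, 246.9]), 0.46)]
lip_edge []
t 10.2 tip case [14.9 -0.1 36.7] pos [ 586.6 -131.5  109.7] F case [-0.57  0.2  -0.06] w 0.4
toolx [-0.99  0.14 -0.  ] toolz [ 0.  0. -1.] toolx want [-0.99  0.14]
```

View pics/s8.png

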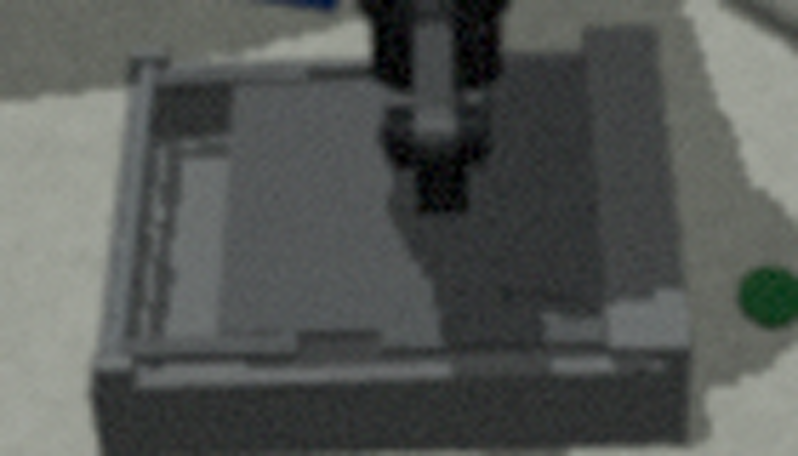

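Call:
{"method": "apply_moves", "body": {"increments": [[[-0.015,0,-0.002,0,0,0,-1],[-0.03,0,-0.002,0,0,0,-1],[-0.045,0,-0.002,0,0,0,-1],[-0.06,0,-0.002,0,0,0,-1],[-0.06,0,-0.002,0,0,0,-1]]]}}

```text
clock: 10.7
position: [590.7, -132.2, 109.5]
ee_rot: [0.07, 0.998, 0.0, -0.003]
contact_force: [-5.6, 1.5, 2.2]
gripper_width: -0.3
```

```bash
python3 st.py
```

```text
t 10.7 tip case [18.6 -0.3 36.5] pos [ 590.7 -132.2  109.5] F case [-5.75  0.71  2.23] w -0.3
toolx [-0.99   0.14   0.005] toolz [-0.005  0.001 -1.   ] toolx want [-0.99  0.14]
```

Call:
{"method": "apply_moves", "body": {"increments": [[[0.03,0,-0.02,0,0,0,-1],[0.05,0,-0.1,0,0,0,-1],[0.05,0,-0.4,0,0,0,-1],[0.05,0,-0.8,0,0,0,-1],[0.05,0,-1,0,0,0,-1]]]}}

```text
clock: 11.2
position: [589.4, -131.9, 214.9]
ee_rot: [0.07, 0.998, -0.0, 0.004]
contact_force: [1.3, -0.1, 0.2]
gripper_width: -0.4
```

Call:
{"method": "apply_moves", "body": {"increments": [[[0.4,-0.3,-0.3,0,0,0,-1],[0.7,-0.6,-0.6,0,0,0,-1],[1,-1,-0.8,0,0,0,-1],[1,-1,-0.8,0,0,0,-1],[1,-1,-0.8,0,0,0,-1]]]}}

```text
clock: 11.7
position: [474.0, -217.9, 292.5]
ee_rot: [0.071, 0.997, -0.0, 0.003]
contact_force: [0.2, 0.1, 0.7]
gripper_width: -0.1
```

Call:
{"method": "apply_moves", "body": {"increments": [[[0.2,-0.4,0,0,0,0,-1],[0.4,-0.8,0,0,0,0,-1],[0.5,-1,0,0,0,0,-1],[0.5,-1,0,0,0,0,-1],[0.5,-1,0,0,0,0,-1]]]}}

```text
clock: 12.2
position: [411.7, -308.6, 289.6]
ee_rot: [0.07, 0.998, 0.0, -0.0]
contact_force: [0.5, -0.9, 0.0]
gripper_width: -0.2
```

```bash
python3 - <<'E'
from st import *
st()
s=arm.get_image('side');t=arm.get_image('top');save(t,'t9');save(s,'s9')
for q,p in(('s',s),('t',t)):
  for n in('flap_step','flap_edge','lip_edge','hinge'):
    print(n,q,[(np.round(x['at'],1),round(x['conf'],2)) for x in arm.mark_of(n,p)[:2]])
def w(c):
    x,y=C;return np.array([x+np.cos(a)*c[0]-np.sin(a)*c[1],y+np.sin(a)*c[0]+np.cos(a)*c[1],c[2]])
for sl in(0,20):
  print(sl,'step',proj(s,w((10+sl,0,37))),proj(t,w((10+sl,0,37))))
k1=cv2.resize(s['img'][240:330,170:310,::-1],None,fx=5,fy=5,interpolation=cv2.INTER_CUBIC)
k2=cv2.resize(t['img'][175:285,320:420,::-1],None,fx=5,fy=5,interpolation=cv2.INTER_CUBIC)
cv2.imwrite('pics/s9c.png',k1);cv2.imwrite('pics/t9c.png',k2)
E
```

```text
t 12.2 tip case [-133.6 -199.9  216.6] pos [ 411.7 -308.6  289.6] F case [ 0.61 -0.81  0.02] w -0.2
toolx [-0.99  0.14  0.  ] toolz [-0.  0. -1.] toolx want [-0.99  0.14]
flap_step s [(array([257.9, 284.6]), 0.75)]
flap_edge s [(array([282.4, 282. ]), 0.7)]
lip_edge s [(array([275.1, 281.6]), 0.64)]
hinge s [(array([192.6, 285.8]), 0.94)]
flap_step t [(array([367.1, 216.7]), 0.96)]
flap_edge t [(array([369.4, 198.7]), 0.92)]
lip_edge t [(array([373.5, 202.7]), 0.8), (array([418.3, 173. ]), 0.4)]
hinge t [(array([365.1, 268.6]), 0.67)]
0 step [244.72745171 284.37616103] [367.43370684 226.2447582 ]
20 step [257.27887509 284.06880368] [368.26838664 216.10459595]
```

View pics/s9c.png

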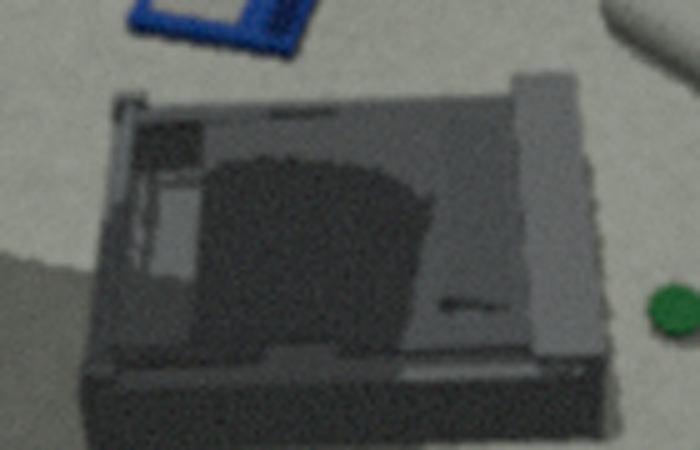

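View pics/t9c.png

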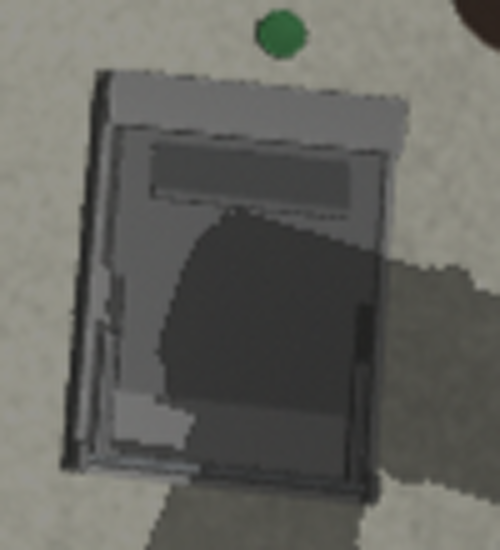

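View pics/t9.png

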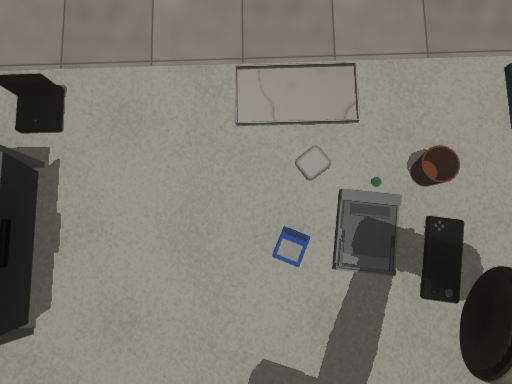

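The pictures show the flap flat and unassisted under the lip. The top view has its step at (367, 216.7), against a predicted (368, 216.1) for a full 20 mm slide. The case and the other objects are where they were, and the arm is clear, so I'm handing in.

```bash
python3 -c "
from bench import arm
print(arm.job_done())"
```

```text
the job is handed in; nothing more can be done
None
```

The case is closed: the flap is folded flat and its front edge is tucked under the retaining lip. I handed the job in at about 12.5 s. The hand-in gives no verdict.

**What I did:** With the fingers shut, I swung the flap down from about 1.36 rad and pressed until it met a firm stop (about 8 N, fingertips at 36 mm). At that point the picture showed the gap to the lip still open. I then pushed the panel forward. Friction under the fingertips moved it most of the way. A last push on the thumb step met 5.7 N without moving, which is more than the 3 N of rail friction, so I took that as the end stop.

**Last checks, arm clear:**
- **Slide:** the top camera puts the step at (367, 216.7) px, against (368, 216.1) predicted for the full 20 mm. The side view agrees to about 1 px.
- **Flap:** it stays down by itself beneath the lip.
- **Everything else:** the case and the loose objects look unmoved in the top picture. I checked those by eye only and did not measure them again.
- **Disagreements:** during the push the step readings from the side camera scattered by several millimetres (slides of about 15 to 25 mm). The "lip edge" mark also sat about 5 px to one side of the expected middle in the top view, both before and after.

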